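# Deal bearing balls from a metering cup into a cassette and lock it

### The job

Load the grey four-pocket cassette with the steel bearing balls that are in the metering cup. Swivel the cassette's cover fully aside, hold the cup over the cassette and tip it slowly nose down, stopping as soon as a ball rolls, so that the balls drop out one at a time and every ball ends in a pocket of its own. Then stand the cup upright on the bench clear of the cassette, swivel the cover back until it is fully shut, and last of all swing the keeper bar across it until it is fully home against its stop; leave the other things on the bench where they are.

Things in the scene. Friction and masses are not known exactly. Their poses are not given: they have to be found in the camera images.
- cup: metering cup: open aluminium trough 108x26x44 mm (x, y, z), 0.14 kg, 18 mm wide inside between two flat parallel side walls; grip it from above across them, near mid-length (3 mm thick foot flanges stick out 9 mm each side, x -30 to 54 mm). Origin: centre of its underside; x along its length, z up. The nose is its -x end, turned to the robot within 0.4 rad at the start. Keep it level and do not jerk it
- cup_outlet (a point): centre of the opening in the cup's floor (20x18 mm), at the underside 40 mm from the origin toward the nose; balls fall out here. Behind it four floor pockets, a ball each or empty, hold them back: with the nose lowered (about the cup's y axis) to about 16, 24, 32, 40 degrees (each within 2; counted from the nose) that pocket's ball alone rolls to the nose and drops out, within about 1 s
- ball1_center (a point): centre of a steel bearing ball, 16 mm across, 17 g; lies in the cup at the start in pocket 1 from the nose, at cup x = -18 mm; two to four of the four balls are there, the others absent (None)
- ball2_center (a point): centre of a steel bearing ball, 16 mm across, 17 g; lies in the cup at the start in pocket 2 from the nose, at cup x = 2 mm; two to four of the four balls are there, the others absent (None)
- ball3_center (a point): centre of a steel bearing ball, 16 mm across, 17 g; lies in the cup at the start in pocket 3 from the nose, at cup x = 22 mm; two to four of the four balls are there, the others absent (None)
- ball4_center (a point): centre of a steel bearing ball, 16 mm across, 17 g; lies in the cup at the start in pocket 4 from the nose, at cup x = 42 mm; two to four of the four balls are there, the others absent (None)
- cassette: grey plastic cassette, 94x94 mm, fixed to the bench; origin: centre of its underside, x away from the robot and y to the left at yaw 0. Four square pockets in two rows of two, 32 mm square inside, 46 mm apart centre to centre, floor 6 mm and outer walls 32 mm above the bench; the walls between the pockets are 14 mm thick with a sharp ridge, 39 mm above the bench at its top, that leads a ball to one side or the other
- pocket1 (a point): middle of the floor of the far left pocket, 6 mm above the bench; axes as the cassette's
- pocket2 (a point): middle of the floor of the far right pocket, 6 mm above the bench; axes as the cassette's
- pocket3 (a point): middle of the floor of the near left pocket, 6 mm above the bench; axes as the cassette's
- pocket4 (a point): middle of the floor of the near right pocket, 6 mm above the bench; axes as the cassette's
- cover (a joint): angle of the flat aluminium cover about its upright pivot screw: 0 fully shut over the pockets, grows as it swivels clockwise from above (over the far side, then out to the right) to its stop at 1.95 rad, where all pockets are clear. Stiff enough to stay where it is left; about 1 N at the knob moves it
- cover_knob (a point): centre of the top of the cover's upright round knob, 14 mm across, 36 mm tall above the cover (cover top 45 mm above the bench, knob top 81 mm); moves with the cover on a circle of 105 mm radius about cover_hinge
- cover_hinge (a point): the cover's pivot axis (upright), at the near right corner of the cassette
- keeper (a joint): angle of the steel keeper bar about its upright pin: 0 shut across the cover (its stop), 1.55 rad fully open, pointing to the robot along the cassette's -x. It swings counter-clockwise from above to shut; a stiff pin holds it wherever it is left; about 1 N at the knob moves it
- keeper_knob (a point): centre of the top of the round knob near the keeper bar's free end, 12 mm across, 30 mm tall above the bar (bar top 54 mm, knob top 84 mm above the bench); moves with the bar on a circle of 85 mm radius about keeper_hinge
- keeper_hinge (a point): the keeper's pin axis (upright), at the middle of the cassette's left side
- tape_roll: bystander, to be left alone: flat roll of blue tape, 62 mm across, 18 high; origin: middle of its underside
- fuse_box: bystander, to be left alone: small yellow box, 30x52x22 mm; origin: middle of its underside
- solder_spool: bystander, to be left alone: reel of wire standing on its flange, 57x65x36 mm; origin: middle of its underside
- heatsink: bystander, to be left alone: small dark finned heatsink, 19x30x18 mm; origin: middle of its underside
- screwdriver_red: bystander, to be left alone: screwdriver with a red handle, 142 mm long, 19 thick; origin: middle of its underside
- side_cutters: bystander, to be left alone: side cutters with black handles, 42x125x11 mm; origin: middle of its underside
There are look-alikes about, which are no part of the job. What is shaped like the cup but black or purple is not meant.

How it is judged:
By the outcome, as a careful person would: the job done as asked, in the order asked, and still so for the second after the job is handed in, with the robot touching nothing.
Of ball1, ball2, ball3, ball4 only 2 to 4 are there at a start; the rules pass over those that are not, and their reading is None.
At some moment in a run one of cup may be knocked a few centimetres aside while the robot is not near it.
It also fails if it takes over 200 s, if anything falls off the work surface, if the arm or the gripper's body presses on something with over 40 N, if the wrist force passes 120 N, or if a joint passes its speed limit or range.

### The arm

A 6-joint arm with a two-finger parallel gripper is mounted at the origin on a cart in front of the work surface, level with it; the furniture and walls round the work are solid. World frame = base frame: x ahead of the robot, y to its left, z up, the work surface at z = 0. Lengths are in m, angles in rad, forces in N, time in s.
With the tool pointing down it reaches from about 0.325 to 0.775 m from the base axis. Payload 5.5 kg.
Tool frame: the origin (TCP) lies where the fingers leave the gripper's body, on its centre line; the fingertips stand 80 mm ahead of it and the grasp point (between the pads) lies 61 mm ahead of it (env.grip_point_offset is the distance from the TCP to the grasp point, in m); z points along the fingers, y is the line along which they close (so a half turn about z gives the same grasp; the last joint's range is limited). The gripper opens to 88 mm and grips with 3 to 60 N. Pads are 20 mm wide; open, the fingers measure 115 mm over their backs; the gripper's body (75 mm by 178 mm) begins 61 mm behind the grasp point.
Start: joints at [-1.378, 0.091, 1.231, -0, 1.82, -0.057], TCP at [0.148, -0.581, 0.303] pointing down, gripper open.
Joint ranges: [-2.87, 2.87], [-0.86, 2.18], [0.17, 2.46], [-1.51, 4.65], [0.06, 2.69], [-2.65, 2.65]. Speed limits (rad/s): [2.57, 2.57, 3.01, 3.14, 3.14, 3.14].

### API

Orientations are given as [roll, pitch, yaw] about the fixed x, y, z axes, in that order (R = Rz(yaw) Ry(pitch) Rx(roll)).
In Python, from plant import env gives the robot as it stands.
- The arm moves only by the tool drive_tool, never from a script. Its argument "plan" is a list of rows, each an object with "twist": the turn, a rotation vector about the world's x, y, z in degrees, a list of three; "slide": the shift along the world's x, y, z in m, a list of three; "hand": the gripper's target within -1 to 1 (fully open at 1, half-way at 0, shut at -1). A call has 1 to 5 rows; each row is the pose to reach, as a shift and turn from the pose commanded when the call began; what a row does not reach only later rows make up. A row lasts 1/8 s, in which the tool goes at most 62.5 mm and 10.7 degrees, less where a joint would pass 70% of its speed; a pose out of reach is approached as far as the arm can. A call with a gripper value outside its range is refused whole. The fingers move at their own pace and stop on an object; the grip force is fixed at half the most. Time passes only in rows, so rows that repeat a pose let the fingers close. It gives the time, the measured TCP pose, the force, the opening and the grip force at its end, in the units of the state.
- env.get_obs(): the state, without advancing time (a new reading comes with each control period).
- env.snapshot(name): name is "scene" or "top" or "wrist"; returns a dict with "image" (480x640x3 uint8, red, green, blue), "intrinsics" (3x3 intrinsics, pixels), "extrinsics" (4x4, takes a point from camera to world coordinates); the wrist camera has in their place "T_tool_cam" (4x4, takes a point from camera to tool coordinates, whose origin is the TCP and whose axes are the flange's). Camera axes: x right, y up, looking along -z (the intrinsics and any distortion apply to the point x, -y, -z); pixel columns grow to the right and rows downward; lengths in m; the calibration is good to about 2 mm. A picture is of the moment at which its call begins: read the wrist's pose just before it. There is no depth.
- env.finish_job(): hands the job in; it is judged then, once.
The state is a dict: "t": time; "joint_pos": joint angles; "qvel": joint speeds; "joint_torque": joint torques, N m; "position": TCP position; "ee_rot": TCP orientation; "wrist_force": force on the tool from outside, world axes, zero at the start; "torque": the same for the moment, N m; "width": opening from 0.0 (shut) to 1.0 (fully open); "grasp_force": force on a finger pad.
Only numpy, scipy, OpenCV 4.12 (cv2) and the standard library are available. Lean on these libraries where they do the work, as an engineer would, in place of code of your own. Each camera call takes 0.05 s, during which the arm holds its last target. There are 200 camera calls.

## Working session

There is one attempt and no reset: what is moved stays moved. The work goes in short steps, Python scripts to look and compute and a tool call to move; the robot and the scene stay as the last step left them, time stands still between calls to the robot, and variables do not carry over. Pictures are saved under pics/ and viewed, at most 14 in all, crops included, and the job is handed in when it is done.

Besides the shell and the picture viewer there is one more tool, called after ">>>" by a JSON object that holds its "api" and its "payload". drive_tool: Moves the arm, as the interface text tells. Its arguments: {"type":"object","properties":{"plan":{"type":"array"}},"required":["plan"]}

```bash
mkdir -p pics; ls
cat > h.py <<'E'
import numpy as np, cv2
from plant import env
def snap(name,fn=None):
    o=env.get_obs(); s=env.snapshot(name); im=cv2.cvtColor(s['image'],cv2.COLOR_RGB2BGR)
    if fn: cv2.imwrite('pics/'+fn,im)
    return im,s,o
def ray(s,px,z,T=None):
    K=np.array(s['intrinsics']);E=np.array(s['extrinsics']) if T is None else T
    p=np.linalg.inv(K)@[px[0],px[1],1]; d=E[:3,:3]@np.array([p[0],-p[1],-p[2]]); c=E[:3,3]
    return c+d*(z-c[2])/d[2]
def proj(s,P,T=None):
    K=np.array(s['intrinsics']);E=np.array(s['extrinsics']) if T is None else T
    c=np.linalg.inv(E)@np.append(P,1); q=K@np.array([c[0],-c[1],-c[2]]); return q[:2]/q[2]
E
python3 - <<'E'
from h import *
for n in('top','scene'):
    im,s,o=snap(n,n+'0.png'); print(n,np.round(s['extrinsics'],3).tolist(),np.round(s['intrinsics'],1).tolist(),[k for k in s])
print(o)
E
```

```text
pics
top [[-0.121, 0.972, -0.203, 0.373], [-0.993, -0.119, 0.023, 0.203], [-0.002, 0.205, 0.979, 1.219], [0.0, 0.0, 0.0, 1.0]] [[530.3, 0.0, 317.1], [0.0, 530.3, 236.2], [0.0, 0.0, 1.0]] ['image', 'intrinsics', 'extrinsics']
scene [[-0.589, 0.614, -0.526, 0.131], [-0.808, -0.45, 0.379, 0.543], [-0.004, 0.649, 0.761, 0.744], [0.0, 0.0, 0.0, 1.0]] [[433.3, 0.0, 322.6], [0.0, 433.3, 238.1], [0.0, 0.0, 1.0]] ['image', 'intrinsics', 'extrinsics']
{'t': 0.05, 'joint_pos': array([-1.37769056e+00,  9.18187047e-02,  1.23184215e+00, -9.54573141e-06,
        1.81979049e+00, -5.66930108e-02]), 'qvel': array([-2.02695827e-03, -1.17063324e-03, -9.82595873e-05, -9.77183189e-04,
        1.00433549e-03, -1.50017286e-03]), 'joint_torque': array([ 2.14177948e-03, -4.48202384e+01, -4.07904410e+01,  7.01705553e-02,
        2.88628985e-02, -1.24524031e-04]), 'position': array([ 0.14829893, -0.5812424 ,  0.30155547]), 'ee_rot': array([-3.13973642e+00, -9.60776417e-05,  2.49796344e-01]), 'wrist_force': array([-0.15808321,  0.05089176, -0.04584132]), 'torque': array([ 0.00175614, -0.02476981, -0.00034934]), 'grasp_force': 0.0, 'width': 0.9974264683883075}
```

View pics/top0.png

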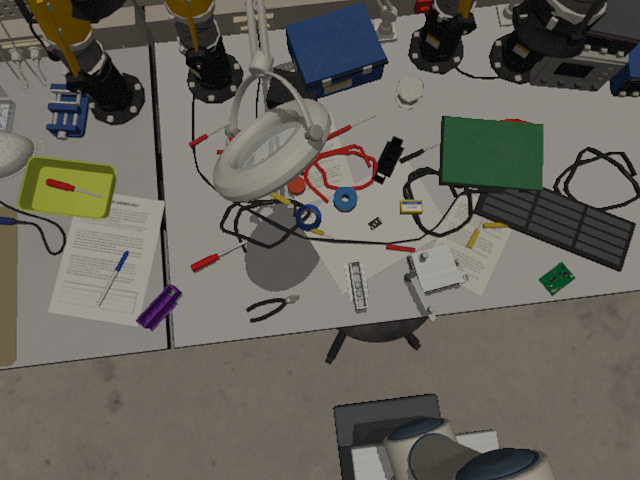

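View pics/scene0.png

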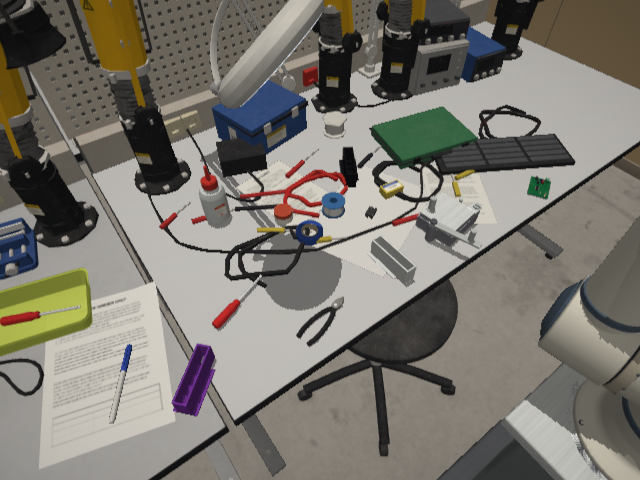

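Top view: the candidates shaped like the cup are grey at (357,286), black at (390,158) and purple at (160,307). The grey aluminium one fits. The cassette with cover and keeper is at (435,275). I'll confirm in a crop.

Run:
```python
from h import *
a=cv2.imread('pics/top0.png')[235:330,335:470]; cv2.imwrite('pics/c0.png',cv2.resize(a,None,fx=5.9,fy=5.9,interpolation=cv2.INTER_CUBIC))
im,s,o=snap('top')
for p in [(348,263),(358,263),(355,308),(367,308)]: print(p,ray(s,p,0.044)[:2].round(3))
for p in [(423,257),(435,270),(410,275),(432,317)]: print(p,ray(s,p,0.05)[:2].round(3))
```

```text
(348, 263) [0.548 0.115]
(358, 263) [0.545 0.093]
(355, 308) [0.447 0.113]
(367, 308) [0.444 0.087]
(423, 257) [ 0.54  -0.052]
(435, 270) [ 0.508 -0.074]
(410, 275) [ 0.504 -0.017]
(432, 317) [ 0.407 -0.05 ]
```

View pics/c0.png

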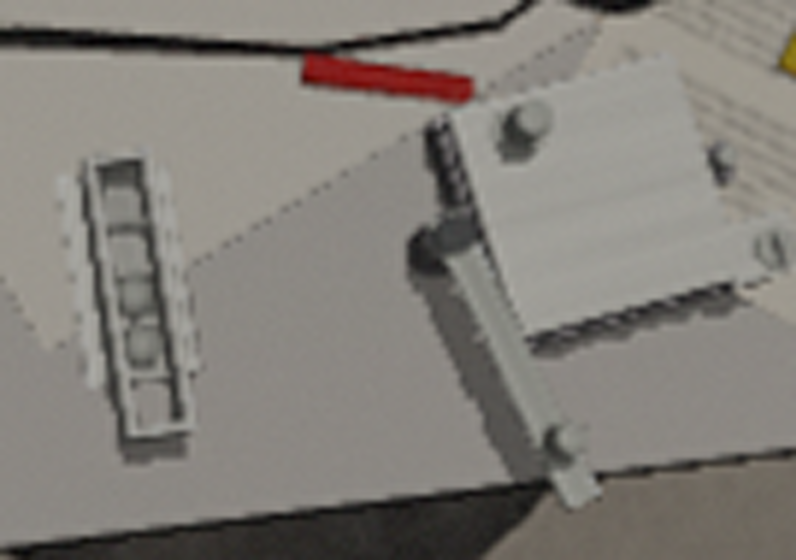

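The crop confirms the grey cup, with balls showing in pockets 1 and 2 and pockets 3 and 4 unclear. Cover knob is at (426,255), its hinge at (466,277), keeper knob at (432,309) and keeper hinge at (412,274).

Run:
```python
from h import *
im,s,o=snap('top')
f=lambda x,y:(x/5.9+335,y/5.9+235)
P={n:ray(s,f(*p),z)[:2] for n,p,z in [('ck',(535,118),.081),('ch',(775,250),.048),('kk',(568,436),.084),('kh',(455,228),.056)]}
for k,v in P.items(): print(k,v.round(4))
a=P['ck']-P['ch'];b=P['kk']-P['kh'];print(np.hypot(*a),np.degrees(np.arctan2(a[1],a[0])),np.hypot(*b),np.degrees(np.arctan2(b[1],b[0])))
# cover corners
for p in [(450,115),(670,55),(530,340)]: print(ray(s,f(*p),.045)[:2].round(4))
```

```text
ck [ 0.5396 -0.052 ]
ch [ 0.4837 -0.1407]
kk [ 0.423  -0.0442]
kh [ 0.5057 -0.0211]
0.10483479895067978 57.8038631788488 0.08578668436761551 -164.40361102969777
[ 0.5499 -0.0282]
[ 0.5626 -0.1152]
[ 0.4617 -0.0445]
```

>>> {"api": "drive_tool", "payload": {"plan": [{"twist": [0, 0, 0], "slide": [0.3, 0.43, 0.02], "hand": 1}, {"twist": [0, 0, 0], "slide": [0.3, 0.43, 0.02], "hand": 1}, {"twist": [0, 0, 0], "slide": [0.3, 0.43, 0.02], "hand": 1}, {"twist": [0, 0, 0], "slide": [0.3, 0.43, 0.02], "hand": 1}, {"twist": [0, 0, 0], "slide": [0.3, 0.43, 0.02], "hand": 1}]}}

```text
t: 0.82
position: [0.3277, -0.3235, 0.3145]
ee_rot: [3.141, -0.0, 0.249]
wrist_force: [0.1, -0.2, 0.4]
width: 1.005
grasp_force: 0.0
```

>>> {"api": "drive_tool", "payload": {"plan": [{"twist": [0, 0, 0], "slide": [0.13, 0.2, 0], "hand": 1}, {"twist": [0, 0, 0], "slide": [0.13, 0.2, 0], "hand": 1}, {"twist": [0, 0, 0], "slide": [0.13, 0.2, 0], "hand": 1}, {"twist": [0, 0, 0], "slide": [0.13, 0.2, 0], "hand": 0}, {"twist": [0, 0, 0], "slide": [0.13, 0.2, 0], "hand": -0.5}]}}

```text
t: 1.45
position: [0.4581, -0.1225, 0.3141]
ee_rot: [-3.141, 0.0, 0.255]
wrist_force: [0.4, -0.2, -0.3]
width: 0.815
grasp_force: 0.0
```

```bash
cat >> h.py <<'E'
from scipy.spatial.transform import Rotation as Ro
def wsnap(fn=None):
    im,s,o=snap('wrist',fn); T=np.eye(4); T[:3,:3]=Ro.from_euler('xyz',o['ee_rot']).as_matrix(); T[:3,3]=o['position']
    return im,s,o,T@np.array(s['T_tool_cam'])
E
python3 - <<'E'
from h import *
im,s,o,T=wsnap('w1.png'); print(o['t'],o['position'],o['ee_rot'],np.round(s['T_tool_cam'],3).tolist(),s['intrinsics'][0,0],o['width'])
E
```

```text
1.45 [ 0.45808039 -0.12251145  0.31408846] [-3.14055563e+00  3.44250306e-04  2.55407809e-01] [[-0.0, 0.959, 0.282, 0.077], [1.0, 0.0, -0.0, -0.0], [-0.0, 0.282, -0.959, -0.081], [0.0, 0.0, 0.0, 1.0]] 333.6145933112701 0.8146753505737974
```

View pics/w1.png

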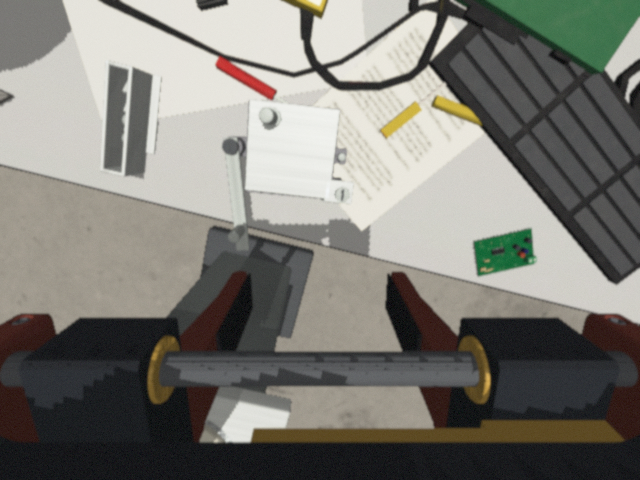

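Wrist view: cover knob at (268,115), its hinge at (341,191), keeper hinge (232,145), keeper knob (238,231), and cover corners at (248,101), (338,108) and (247,190).

Run:
```python
from h import *
im,s,o,T=wsnap()
P={n:ray(s,p,z,T)[:2] for n,p,z in [('ck',(268,115),.081),('ch',(341,191),.048),('kk',(238,230),.084),('kh',(232,145),.057),('c1',(248,101),.045),('c2',(338,108),.045),('c3',(247,190),.045)]}
for k,v in P.items(): print(k,v.round(4))
d=lambda a,b:(np.hypot(*(P[a]-P[b])),np.degrees(np.arctan2(*(P[a]-P[b])[::-1])))
print(d('ck','ch'),d('kk','kh'),d('c2','c1'),d('c1','c3'))
```

```text
ck [ 0.5401 -0.0564]
ch [ 0.487  -0.1407]
kk [ 0.4303 -0.0507]
kh [ 0.5049 -0.0244]
c1 [ 0.5488 -0.0293]
c2 [ 0.5647 -0.1162]
c3 [ 0.4629 -0.045 ]
(np.float64(0.0996024130448725), np.float64(57.77941932525304)) (np.float64(0.07909033858853388), np.float64(-160.60366122724042)) (np.float64(0.08833361191714918), np.float64(-79.65174327018323)) (np.float64(0.08732827511550241), np.float64(10.398996708046223))
```

>>> {"api": "drive_tool", "payload": {"plan": [{"twist": [0, 0, 10], "slide": [0.02, 0.018, 0], "hand": -0.2}, {"twist": [0, 0, 20], "slide": [0.04, 0.035, 0], "hand": -0.2}, {"twist": [0, 0, 30], "slide": [0.062, 0.053, 0], "hand": -0.2}, {"twist": [0, 0, 40], "slide": [0.082, 0.07, -0.02], "hand": -0.2}, {"twist": [0, 0, 43], "slide": [0.082, 0.07, -0.05], "hand": -0.2}]}}

```text
t: 2.17
position: [0.5398, -0.0563, 0.2646]
ee_rot: [3.14, -0.001, 1.002]
wrist_force: [-0.3, -0.6, -0.1]
width: 0.399
grasp_force: 0.0
```

>>> {"api": "drive_tool", "payload": {"plan": [{"twist": [0, 0, 0], "slide": [0, 0, -0.04], "hand": -0.2}, {"twist": [0, 0, 0], "slide": [0, 0, -0.08], "hand": -0.2}, {"twist": [0, 0, 0], "slide": [0, 0, -0.08], "hand": -0.2}]}}

```text
t: 2.55
position: [0.537, -0.0568, 0.1808]
ee_rot: [-3.135, 0.003, 0.998]
wrist_force: [0.2, -0.1, 0.4]
width: 0.4
grasp_force: 0.0
```

Run:
```python
from h import *
im,s,o,T=wsnap('w2.png'); print(o['t'],o['position'],o['ee_rot'],o['width'])
# grip axis in image at z .081
p=o['position'];print(proj(s,[p[0],p[1],.081],T))
```

```text
2.55 [ 0.53697597 -0.05676459  0.1808289 ] [-3.13499883  0.00326307  0.99782722] 0.3997425074917367
[320.09860017 275.31645933]
```

View pics/w2.png

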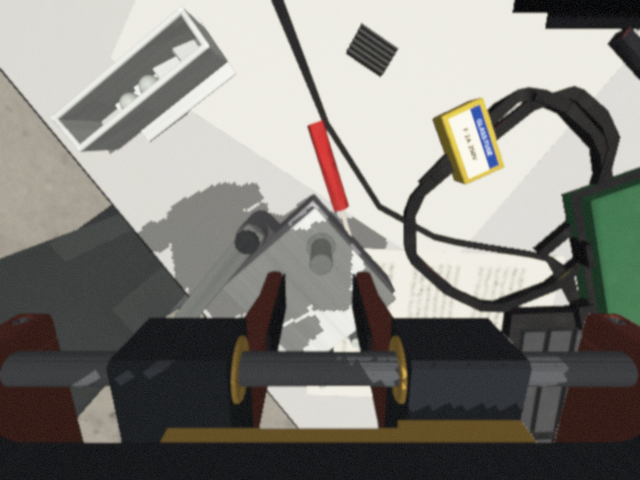

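Cover knob top is at (321,243), slightly ahead of the grip axis at (320,275). The cup is at upper left, with balls at (128,98) and (148,83).

Run:
```python
from h import *
im,s,o,T=wsnap()
print(ray(s,(321,243),.081,T), ray(s,(252,232),.057,T))
```

```text
[ 0.54924875 -0.04113369  0.081     ] [ 0.51171526 -0.01708421  0.057     ]
```

Run:
```python
from h import *
im,s,o,T=wsnap()
cv2.imwrite('pics/c2.png',cv2.resize(im[190:300,220:400],None,fx=4,fy=4))
for v in (258,263,268): print(ray(s,(321,v),.081,T).round(4))
```

```text
[ 0.5451 -0.0494  0.081 ]
[ 0.5434 -0.052   0.081 ]
[ 0.5417 -0.0547  0.081 ]
```

View pics/c2.png

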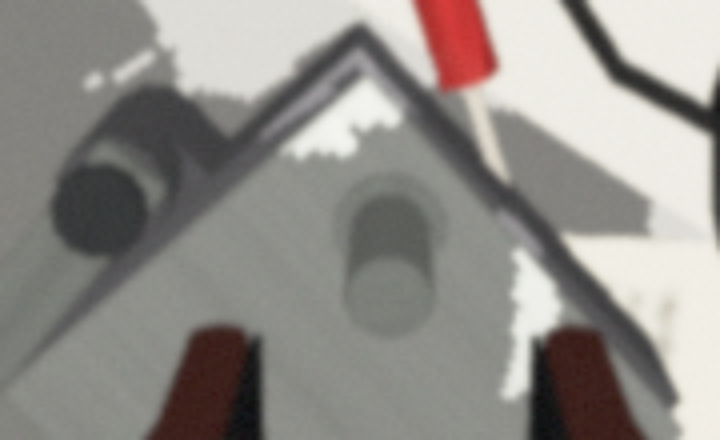

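Knob top is at about (317,264), i.e. world (0.542,-0.054). I'll correct, go down and cage the knob.

>>> {"api": "drive_tool", "payload": {"plan": [{"twist": [0, 0, 0], "slide": [0.005, 0.003, -0.025], "hand": -0.2}, {"twist": [0, 0, 0], "slide": [0.005, 0.003, -0.048], "hand": -0.2}, {"twist": [0, 0, 0], "slide": [0.005, 0.003, -0.048], "hand": -0.5}, {"twist": [0, 0, 0], "slide": [0.005, 0.003, -0.048], "hand": -0.5}]}}

```text
t: 3.2
position: [0.5449, -0.0526, 0.139]
ee_rot: [3.139, -0.001, 1.0]
wrist_force: [0.0, 0.8, 0.6]
width: 0.255
grasp_force: 0.0
```

Run:
```python
import numpy as np
h=np.array([.485,-.1405])
for a in range(58,-64,-10): print(a,(h+.105*np.array([np.cos(np.radians(a)),np.sin(np.radians(a))])-h-.105*np.array([np.cos(np.radians(58)),np.sin(np.radians(58))])).round(4))
```

```text
58 [0. 0.]
48 [ 0.0146 -0.011 ]
38 [ 0.0271 -0.0244]
28 [ 0.0371 -0.0398]
18 [ 0.0442 -0.0566]
8 [ 0.0483 -0.0744]
-2 [ 0.0493 -0.0927]
-12 [ 0.0471 -0.1109]
-22 [ 0.0417 -0.1284]
-32 [ 0.0334 -0.1447]
-42 [ 0.0224 -0.1593]
-52 [ 0.009  -0.1718]
-62 [-0.0063 -0.1818]
```

>>> {"api": "drive_tool", "payload": {"plan": [{"twist": [0, 0, -10], "slide": [0.015, -0.011, 0], "hand": -0.5}, {"twist": [0, 0, -20], "slide": [0.027, -0.024, 0], "hand": -0.5}, {"twist": [0, 0, -30], "slide": [0.037, -0.04, 0], "hand": -0.5}, {"twist": [0, 0, -40], "slide": [0.044, -0.057, 0], "hand": -0.5}, {"twist": [0, 0, -50], "slide": [0.048, -0.074, 0], "hand": -0.5}]}}

```text
t: 3.82
position: [0.593, -0.1269, 0.1389]
ee_rot: [3.141, -0.003, 0.122]
wrist_force: [-1.4, 0.5, 1.0]
width: 0.251
grasp_force: 0.3
```

>>> {"api": "drive_tool", "payload": {"plan": [{"twist": [0, 0, -10], "slide": [0.001, -0.018, 0], "hand": -0.5}, {"twist": [0, 0, -20], "slide": [-0.001, -0.036, 0], "hand": -0.5}, {"twist": [0, 0, -30], "slide": [-0.007, -0.054, 0], "hand": -0.5}, {"twist": [0, 0, -40], "slide": [-0.015, -0.07, 0], "hand": -0.5}, {"twist": [0, 0, -50], "slide": [-0.026, -0.085, 0], "hand": -0.5}]}}

```text
t: 4.45
position: [0.5667, -0.2121, 0.139]
ee_rot: [-3.14, -0.003, -0.751]
wrist_force: [0.3, 0.7, -0.7]
width: 0.25
grasp_force: 0.3
```

>>> {"api": "drive_tool", "payload": {"plan": [{"twist": [0, 0, -6], "slide": [-0.008, -0.007, 0], "hand": -0.5}, {"twist": [0, 0, -10], "slide": [-0.014, -0.0125, 0], "hand": -0.5}, {"twist": [0, 0, -12], "slide": [-0.018, -0.015, 0], "hand": -0.5}, {"twist": [0, 0, -12], "slide": [-0.018, -0.015, 0], "hand": -0.5}]}}

```text
t: 4.95
position: [0.5482, -0.2266, 0.1378]
ee_rot: [-3.141, -0.002, -0.954]
wrist_force: [0.5, -0.9, 0.3]
width: 0.252
grasp_force: 0.0
```

>>> {"api": "drive_tool", "payload": {"plan": [{"twist": [0, 0, -3], "slide": [-0.004, -0.003, 0], "hand": -0.5}, {"twist": [0, 0, -3], "slide": [-0.008, -0.005, 0], "hand": -0.5}, {"twist": [0, 0, -3], "slide": [-0.008, -0.005, 0], "hand": -0.5}]}}

```text
t: 5.32
position: [0.5443, -0.2286, 0.1374]
ee_rot: [-3.13, -0.003, -1.003]
wrist_force: [19.9, 8.1, -6.1]
width: 0.255
grasp_force: 10.0
```

>>> {"api": "drive_tool", "payload": {"plan": [{"twist": [0, 0, 0], "slide": [0.007, 0.005, 0], "hand": -0.3}, {"twist": [0, 0, 0], "slide": [0.007, 0.005, 0.06], "hand": 0}, {"twist": [0, 0, 10], "slide": [0.007, 0.005, 0.12], "hand": 0.3}, {"twist": [0, 0, 20], "slide": [-0.01, 0.05, 0.14], "hand": 0.3}, {"twist": [0, 0, 30], "slide": [-0.03, 0.1, 0.14], "hand": 0.3}]}}

```text
t: 5.95
position: [0.5102, -0.1308, 0.2797]
ee_rot: [-3.141, -0.005, -0.478]
wrist_force: [0.9, 1.2, -0.4]
width: 0.65
grasp_force: 0.0
```

>>> {"api": "drive_tool", "payload": {"plan": [{"twist": [0, 0, 10], "slide": [-0.03, 0.05, 0], "hand": 0.3}, {"twist": [0, 0, 20], "slide": [-0.05, 0.1, 0], "hand": 0.3}, {"twist": [0, 0, 28], "slide": [-0.08, 0.16, 0], "hand": 0.3}, {"twist": [0, 0, 28], "slide": [-0.08, 0.16, 0], "hand": 0.3}, {"twist": [0, 0, 28], "slide": [-0.08, 0.16, 0], "hand": 0.3}]}}

```text
t: 6.58
position: [0.4301, 0.0288, 0.277]
ee_rot: [3.141, -0.001, 0.006]
wrist_force: [0.1, -0.1, -0.5]
width: 0.65
grasp_force: 0.0
```

Run:
```python
from h import *
im,s,o,T=wsnap('w3.png'); print(o['t'],o['position'],o['ee_rot'],o['width'])
```

```text
6.575 [0.43007858 0.02881015 0.27700103] [ 3.14087772e+00 -9.16626983e-04  6.01523403e-03] 0.6503522569439719
```

View pics/w3.png

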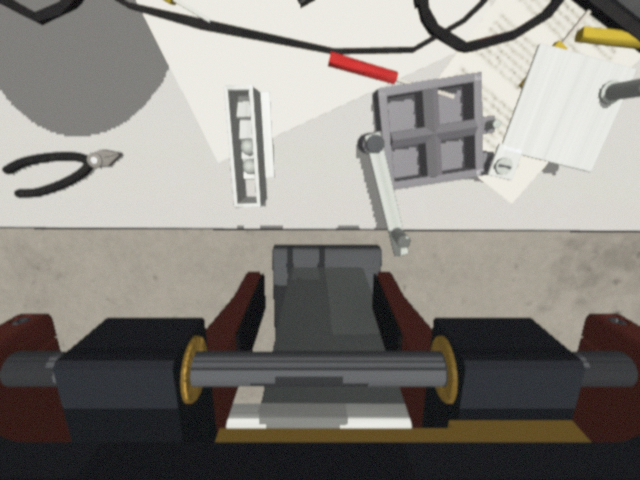

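The cover is fully aside at the right and the pockets are clear. Cup rim spans (230,90)–(260,205), with balls at (246,146) and (249,166). The cassette is centred near (432,133). An enlarged crop should settle the ball count and corners.

Run:
```python
from h import *
im=cv2.imread('pics/w3.png')
a=cv2.resize(im[70:220,215:295],None,fx=4,fy=4,interpolation=cv2.INTER_CUBIC); b=cv2.resize(im[65:215,350:470+30],None,fx=3.2,fy=4*1.0,interpolation=cv2.INTER_CUBIC)
cv2.imwrite('pics/c3.png',np.hstack([a,b]));print(a.shape,b.shape)
```

```text
(600, 320, 3) (600, 480, 3)
```

View pics/c3.png

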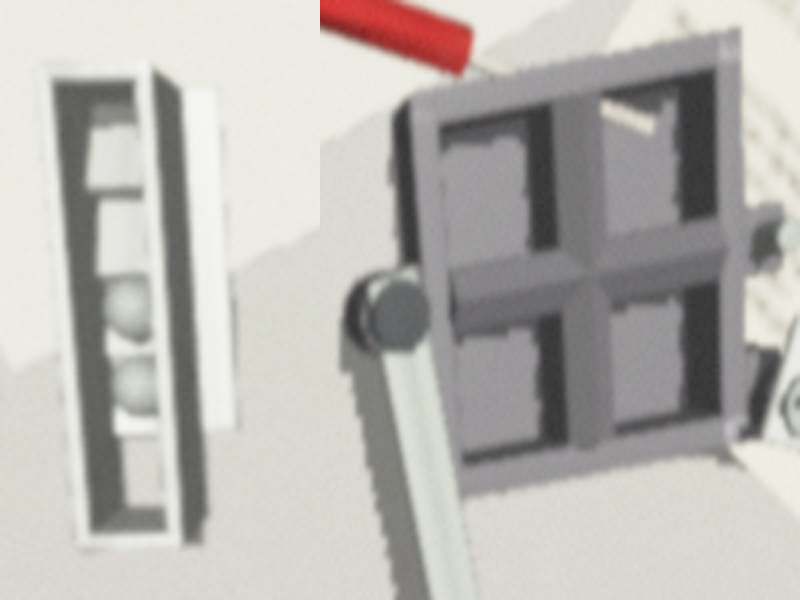

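Just two balls, in pockets 1 and 2 (crop (133,385) and (128,305)). Pockets 3 and 4 are empty.

Run:
```python
from h import *
im,s,o,T=wsnap()
R=lambda p,z:ray(s,p,z,T)[:2]
f=lambda x,y:(x/4+215,y/4+70); g=lambda x,y:((x-320)/3.2+350,y/4+65)
a,b,c,d=[R(f(*p),.044) for p in[(40,65),(152,62),(78,545),(183,545)]]
print('cup',((a+b+c+d)/4).round(4),np.hypot(*(a-c)),np.hypot(*(a-b)),np.degrees(np.arctan2(*((a+b-c-d)[::-1]))))
a,b,c,d=[R(g(*p),.032) for p in[(410,92),(740,28),(460,495),(738,445)]]
print('cas',((a+b+c+d)/4).round(4),R(g(588,272),.039),np.degrees(np.arctan2(*((a+b-c-d)[::-1]))),np.degrees(np.arctan2(*((b+d-a-c)[::-1]))))
```

```text
cup [0.4982 0.0964] 0.10546833399147074 0.02428686936684323 0.886011820343132
cas [ 0.5128 -0.079 ] [ 0.51301359 -0.07708952] 10.159887915916203 -81.51096388133371
```

>>> {"api": "drive_tool", "payload": {"plan": [{"twist": [0, 0, 1], "slide": [0.035, 0.035, -0.02], "hand": 0.5}, {"twist": [0, 0, 1], "slide": [0.068, 0.068, -0.06], "hand": 0.5}, {"twist": [0, 0, 1], "slide": [0.068, 0.068, -0.1], "hand": 0.5}, {"twist": [0, 0, 1], "slide": [0.068, 0.068, -0.1], "hand": 0.5}]}}

```text
t: 7.18
position: [0.497, 0.0955, 0.1721]
ee_rot: [3.14, 0.009, 0.021]
wrist_force: [0.7, -0.1, -0.7]
width: 0.748
grasp_force: 0.0
```

Run:
```python
from h import *
im,s,o,T=wsnap('w4.png'); print(o['t'],o['position'],o['ee_rot'],o['width'])
p=o['position'];print(proj(s,[p[0],p[1],.044],T),proj(s,[.4982,.0964,.044],T))
```

```text
7.175 [0.49697037 0.09549293 0.17214987] [3.1403329 0.0088995 0.0210863] 0.7478406969316461
[318.04461615 257.44909258] [316.71972922 255.68770754]
```

View pics/w4.png

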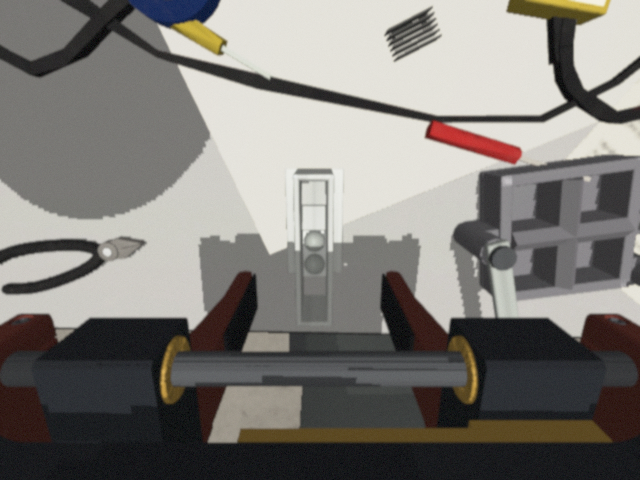

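Cup is centred laterally at column 315 against the grip axis at 317, and the rim runs from about row 180 to 325. I'll check its mid-length and tilt, then grasp.

Run:
```python
from h import *
im,s,o,T=wsnap()
print(ray(s,(313,180),.044,T),ray(s,(315,325),.044,T),o['ee_rot'],o['position'])
```

```text
[0.54929462 0.09985096 0.044     ] [0.4455833 0.0967283 0.044    ] [3.14087828 0.00388686 0.02097572] [0.49786224 0.09553667 0.17526689]
```

>>> {"api": "drive_tool", "payload": {"plan": [{"twist": [0, 0, 0], "slide": [0.001, 0.001, -0.04], "hand": 0.5}, {"twist": [0, 0, 0], "slide": [0.001, 0.001, -0.075], "hand": 0.5}, {"twist": [0, 0, 0], "slide": [0.001, 0.001, -0.083], "hand": 0.5}, {"twist": [0, 0, 0], "slide": [0.001, 0.001, -0.083], "hand": 0.3}]}}

```text
t: 7.78
position: [0.4999, 0.0974, 0.0955]
ee_rot: [-3.141, -0.002, 0.022]
wrist_force: [0.0, -0.5, 0.1]
width: 0.676
grasp_force: 0.0
```

>>> {"api": "drive_tool", "payload": {"plan": [{"twist": [0, 0, 0], "slide": [-0.001, 0, -0.004], "hand": 0.0}, {"twist": [0, 0, 0], "slide": [-0.001, 0, -0.004], "hand": -0.2}, {"twist": [0, 0, 0], "slide": [-0.001, 0, -0.004], "hand": -0.35}, {"twist": [0, 0, 0], "slide": [-0.001, 0, -0.004], "hand": -0.5}, {"twist": [0, 0, 0], "slide": [-0.001, 0, -0.004], "hand": -1}]}}

```text
t: 8.4
position: [0.4982, 0.0979, 0.09]
ee_rot: [-3.141, -0.001, 0.023]
wrist_force: [-0.6, 1.1, 3.3]
width: 0.292
grasp_force: 30.0
```

>>> {"api": "drive_tool", "payload": {"plan": [{"twist": [0, 0, 0], "slide": [0, 0, 0], "hand": -1}, {"twist": [0, 0, 0], "slide": [0, 0, 0], "hand": -1}, {"twist": [0, 0, 0], "slide": [0, 0, 0], "hand": -1}]}}

```text
t: 8.78
position: [0.4982, 0.0978, 0.09]
ee_rot: [-3.141, -0.001, 0.023]
wrist_force: [-1.4, 0.8, 5.3]
width: 0.289
grasp_force: 30.0
```

>>> {"api": "drive_tool", "payload": {"plan": [{"twist": [0, 0, 0], "slide": [0, 0, 0.006], "hand": -1}, {"twist": [0, 0, 0], "slide": [0, 0, 0.018], "hand": -1}, {"twist": [0, 0, 0], "slide": [0, 0, 0.033], "hand": -1}, {"twist": [0, 0, 0], "slide": [0, 0, 0.048], "hand": -1}, {"twist": [0, 0, 0], "slide": [0.002, -0.003, 0.063], "hand": -1}]}}

```text
t: 9.4
position: [0.5002, 0.0947, 0.154]
ee_rot: [-3.142, -0.001, 0.023]
wrist_force: [-0.5, -1.0, -2.0]
width: 0.291
grasp_force: 30.0
```

>>> {"api": "drive_tool", "payload": {"plan": [{"twist": [0, 0, 0], "slide": [0.004, -0.008, 0.012], "hand": -1}, {"twist": [0, 0, 0], "slide": [0.01, -0.02, 0.022], "hand": -1}, {"twist": [0, 0, 0], "slide": [0.018, -0.035, 0.03], "hand": -1}, {"twist": [0, 0, 0], "slide": [0.026, -0.05, 0.034], "hand": -1}, {"twist": [0, 0, 0], "slide": [0.034, -0.065, 0.034], "hand": -1}]}}

```text
t: 10.02
position: [0.5347, 0.0283, 0.1866]
ee_rot: [3.142, -0.0, 0.022]
wrist_force: [0.4, -0.1, -1.4]
width: 0.295
grasp_force: 30.0
```

>>> {"api": "drive_tool", "payload": {"plan": [{"twist": [0, 0, 0], "slide": [0.008, -0.016, 0], "hand": -1}, {"twist": [0, 0, 0], "slide": [0.016, -0.032, 0], "hand": -1}, {"twist": [0, 0, 0], "slide": [0.024, -0.048, 0], "hand": -1}, {"twist": [0, 0, 0], "slide": [0.032, -0.064, 0], "hand": -1}, {"twist": [0, 0, 0], "slide": [0.037, -0.075, 0], "hand": -1}]}}

```text
t: 10.65
position: [0.5715, -0.0464, 0.1864]
ee_rot: [-3.142, 0.0, 0.022]
wrist_force: [-0.7, -0.1, -1.1]
width: 0.294
grasp_force: 30.0
```

Run:
```python
from h import *
im,s,o,T=wsnap('w5.png'); print(o['t'],o['position'],o['ee_rot'],o['width'],o['wrist_force'])
t,_,_=snap('top','t5.png')
cv2.imwrite('pics/c5.png',np.hstack([cv2.resize(im[150:350,240:400],None,fx=2.5,fy=2.5),cv2.resize(t[225:325,380:460],None,fx=5,fy=5)]))
```

```text
10.65 [ 0.57148432 -0.0464001   0.1864302 ] [-3.14155488e+00  1.40224686e-04  2.24552937e-02] 0.29439440119634797 [-0.71560705 -0.06681512 -1.13101996]
```

View pics/c5.png

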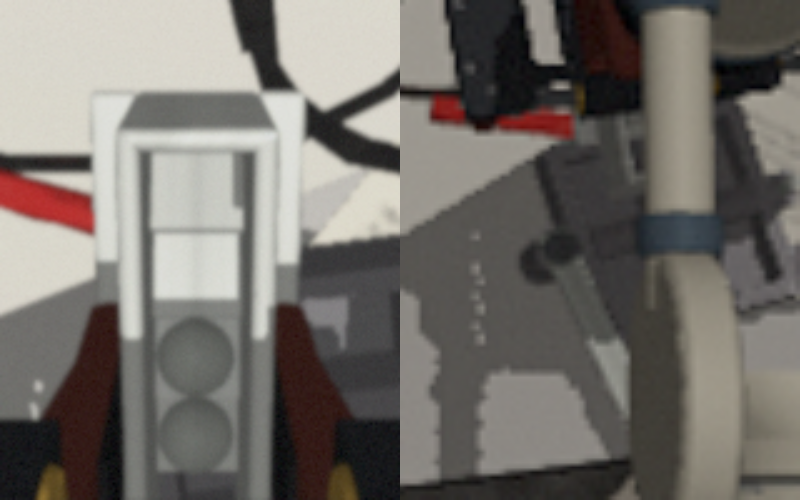

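Left half: balls at (195,357) and (195,435) in the cup, pockets 3 and 4 empty. Both balls are still in place, so I start the tilt.

>>> {"api": "drive_tool", "payload": {"plan": [{"twist": [0, -2, 0], "slide": [-0.003, -0.001, -0.006], "hand": -1}, {"twist": [0, -4, 0], "slide": [-0.006, -0.002, -0.013], "hand": -1}, {"twist": [0, -7, 0], "slide": [-0.01, -0.003, -0.02], "hand": -1}, {"twist": [0, -9.5, 0], "slide": [-0.014, -0.004, -0.027], "hand": -1}, {"twist": [0, -12, 0], "slide": [-0.018, -0.005, -0.031], "hand": -1}]}}

```text
t: 11.38
position: [0.5525, -0.0497, 0.1551]
ee_rot: [3.137, -0.21, 0.024]
wrist_force: [-0.9, -1.0, -1.3]
width: 0.291
grasp_force: 30.0
```

```bash
cat >> h.py <<'E'
def balls():
    im,s,o,T=wsnap(); g=cv2.cvtColor(im,cv2.COLOR_BGR2GRAY)
    r=cv2.imread('pics/w5.png',0); d=lambda y:np.abs(g[y-9:y+10,309:328].astype(int)-r[y-9:y+10,309:328]).mean().round(1)
    Rm=T[:3,:3]@np.array(s['T_tool_cam'])[:3,:3].T
    tilt=np.degrees(np.arcsin(Rm[0,2])); v=np.array([-.041,0,.090])@np.diag([1,1,1])
    out=o['position']+Rm@v
    print(round(o['t'],2),'tilt',tilt.round(2),'outlet',out.round(4),'diff b1',d(324),'b2',d(292),'tcp',o['position'].round(4))
    return im
E
python3 - <<'E'
from h import *
balls()
E
```

```text
11.38 tilt 12.03 outlet [ 0.5312 -0.0506  0.0585] diff b1 43.3 b2 65.2 tcp [ 0.5525 -0.0497  0.1551]
```

Run:
```python
from h import *
im=balls(); cv2.imwrite('pics/w6.png',im); g=cv2.cvtColor(im,cv2.COLOR_BGR2GRAY); r=cv2.imread('pics/w5.png',0)
print(r[205:355:4,316:321].mean(1).astype(int)); print(g[205:355:4,316:321].mean(1).astype(int))
for n,q in(('ref',r),('now',g)):
    c=cv2.HoughCircles(cv2.resize(q[200:352,270:370],None,fx=4,fy=4),cv2.HOUGH_GRADIENT,1,60,param1=60,param2=18,minRadius=45,maxRadius=75); print(n,None if c is None else (c[0]/4+[270,200,0]).round(1))
```

```text
11.43 tilt 12.05 outlet [ 0.5305 -0.0507  0.0579] diff b1 32.0 b2 63.9 tcp [ 0.5518 -0.0498  0.1545]
[224 176 190 192 193 193 193 193 194 166 205 206 208 209 209 209 171 123
  92  91  99 104 109 106 102  96  84  89  97 103 108 105 103  94  74  70
  55  38]
[216 159 112 113 116 196 196 197 197 159 202 212 214 214 214 216 216 217
 147 131 160 176 190 185 175 155 118  83  93 102 177 188 120 101  69  50
  49  49]
ref None
now [[320.1 293.9  15.5]]
```

>>> {"api": "drive_tool", "payload": {"plan": [{"twist": [0, -1, 0], "slide": [-0.0015, -0.001, 0], "hand": -1}, {"twist": [0, -2, 0], "slide": [-0.003, -0.001, 0], "hand": -1}, {"twist": [0, -2, 0], "slide": [-0.003, -0.001, 0], "hand": -1}, {"twist": [0, -2, 0], "slide": [-0.003, -0.001, 0], "hand": -1}, {"twist": [0, -2, 0], "slide": [-0.003, -0.001, 0], "hand": -1}]}}

```text
t: 12.1
position: [0.5501, -0.0513, 0.1556]
ee_rot: [3.136, -0.244, 0.024]
wrist_force: [-0.5, -0.7, -1.6]
width: 0.296
grasp_force: 30.0
```

```bash
cat > b.py <<'E'
from h import *
im=balls(); g=cv2.cvtColor(im,cv2.COLOR_BGR2GRAY); print(g[269:355:4,316:321].mean(1).astype(int))
E
python3 b.py
```

```text
12.1 tilt 14.0 outlet [ 0.5321 -0.0522  0.0584] diff b1 24.3 b2 65.7 tcp [ 0.5501 -0.0513  0.1556]
[218 219 146 140 166 180 193 183 172 148 193 101  86  96 105 157 184 174
 110  52  49  44]
```

>>> {"api": "drive_tool", "payload": {"plan": [{"twist": [0, 0, 0], "slide": [0, 0, 0], "hand": -1}, {"twist": [0, 0, 0], "slide": [0, 0, 0], "hand": -1}, {"twist": [0, 0, 0], "slide": [0, 0, 0], "hand": -1}, {"twist": [0, 0, 0], "slide": [0, 0, 0], "hand": -1}]}}

```text
t: 12.65
position: [0.55, -0.0513, 0.1556]
ee_rot: [3.136, -0.244, 0.024]
wrist_force: [0.5, 0.1, -2.1]
width: 0.293
grasp_force: 30.0
```

```bash
python3 b.py
```

```text
12.65 tilt 14.0 outlet [ 0.532  -0.0522  0.0583] diff b1 25.3 b2 65.7 tcp [ 0.55   -0.0513  0.1556]
[218 218 142 141 165 181 192 184 170 149 180  98  86  96 102 167 183 174
 110  55  50  50]
```

>>> {"api": "drive_tool", "payload": {"plan": [{"twist": [0, -0.5, 0], "slide": [-0.001, 0, 0], "hand": -1}, {"twist": [0, -1, 0], "slide": [-0.002, 0, 0], "hand": -1}, {"twist": [0, -1, 0], "slide": [-0.002, 0, 0], "hand": -1}, {"twist": [0, -1, 0], "slide": [-0.002, 0, 0], "hand": -1}, {"twist": [0, -1, 0], "slide": [-0.002, 0, 0], "hand": -1}]}}

```text
t: 13.32
position: [0.548, -0.0513, 0.1556]
ee_rot: [3.135, -0.262, 0.024]
wrist_force: [-1.2, 0.7, -1.4]
width: 0.293
grasp_force: 30.0
```

```bash
python3 b.py
```

```text
13.32 tilt 15.0 outlet [ 0.5317 -0.0522  0.058 ] diff b1 20.9 b2 66.0 tcp [ 0.548  -0.0513  0.1556]
[218 219 147 141 166 181 193 183 171 147 153 169  90  87  97 105 185 180
 163  96  48  51]
```

>>> {"api": "drive_tool", "payload": {"plan": [{"twist": [0, 0, 0], "slide": [0, 0, 0], "hand": -1}, {"twist": [0, 0, 0], "slide": [0, 0, 0], "hand": -1}, {"twist": [0, 0, 0], "slide": [0, 0, 0], "hand": -1}, {"twist": [0, 0, 0], "slide": [0, 0, 0], "hand": -1}]}}

```text
t: 13.88
position: [0.548, -0.0513, 0.1555]
ee_rot: [3.135, -0.262, 0.024]
wrist_force: [0.1, 0.5, -1.6]
width: 0.295
grasp_force: 30.0
```

```bash
python3 b.py
```

```text
13.88 tilt 15.0 outlet [ 0.5317 -0.0522  0.058 ] diff b1 21.1 b2 65.9 tcp [ 0.548  -0.0513  0.1555]
[218 218 146 141 166 181 194 183 171 147 170 169  91  87  95 104 184 182
 164  96  50  52]
```

>>> {"api": "drive_tool", "payload": {"plan": [{"twist": [0, -0.5, 0], "slide": [-0.001, 0, 0], "hand": -1}, {"twist": [0, -1, 0], "slide": [-0.0015, 0, 0], "hand": -1}, {"twist": [0, -1, 0], "slide": [-0.0015, 0, 0], "hand": -1}, {"twist": [0, -1, 0], "slide": [-0.0015, 0, 0], "hand": -1}, {"twist": [0, -1, 0], "slide": [-0.0015, 0, 0], "hand": -1}]}}

```text
t: 14.55
position: [0.5465, -0.0513, 0.1556]
ee_rot: [3.135, -0.279, 0.024]
wrist_force: [0.6, 0.4, -1.2]
width: 0.292
grasp_force: 30.0
```

>>> {"api": "drive_tool", "payload": {"plan": [{"twist": [0, 0, 0], "slide": [0, 0, 0], "hand": -1}, {"twist": [0, 0, 0], "slide": [0, 0, 0], "hand": -1}, {"twist": [0, 0, 0], "slide": [0, 0, 0], "hand": -1}, {"twist": [0, 0, 0], "slide": [0, 0, 0], "hand": -1}]}}

```text
t: 15.05
position: [0.5465, -0.0513, 0.1555]
ee_rot: [3.135, -0.279, 0.024]
wrist_force: [-0.3, -0.5, -1.4]
width: 0.3
grasp_force: 30.0
```

```bash
python3 b.py
```

```text
15.05 tilt 16.0 outlet [ 0.5319 -0.0522  0.0577] diff b1 46.4 b2 66.3 tcp [ 0.5465 -0.0513  0.1555]
[219 219 147 143 167 182 193 183 171 146 181 208 154 122 121 123 204 191
  77  53  48  51]
```

>>> {"api": "drive_tool", "payload": {"plan": [{"twist": [0, 0, 0], "slide": [0, 0, 0], "hand": -1}, {"twist": [0, 0, 0], "slide": [0, 0, 0], "hand": -1}, {"twist": [0, 0, 0], "slide": [0, 0, 0], "hand": -1}, {"twist": [0, 0, 0], "slide": [0, 0, 0], "hand": -1}]}}

```text
t: 15.6
position: [0.5465, -0.0513, 0.1556]
ee_rot: [3.135, -0.279, 0.024]
wrist_force: [0.6, -0.4, -0.7]
width: 0.294
grasp_force: 30.0
```

```bash
cat >> b.py <<'E'
t,s,_=snap('scene'); c=proj(s,[.52,-.08,.04]).astype(int)
cv2.imwrite('pics/c7.png',np.hstack([cv2.resize(im[150:350,240:400],None,fx=2.5,fy=2.5),cv2.resize(t[c[1]-50:c[1]+50,c[0]-40:c[0]+40],None,fx=5,fy=5)]))
E
python3 b.py
```

```text
15.6 tilt 16.0 outlet [ 0.5319 -0.0522  0.0577] diff b1 46.5 b2 66.3 tcp [ 0.5465 -0.0513  0.1556]
[219 220 148 143 168 182 193 184 171 146 180 206 150 120 119 127 204 190
  78  53  47  52]
```

View pics/c7.png

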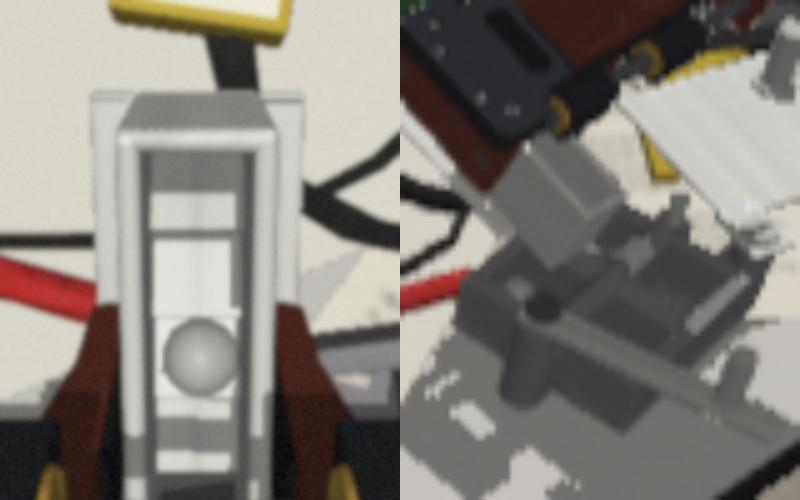

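Ball 1 has dropped; ball 2 is still in its pocket at (200,355). I move the outlet across to the far-right pocket.

>>> {"api": "drive_tool", "payload": {"plan": [{"twist": [0, 0, 0], "slide": [0.001, -0.008, 0], "hand": -1}, {"twist": [0, 0, 0], "slide": [0.003, -0.02, 0], "hand": -1}, {"twist": [0, 0, 0], "slide": [0.005, -0.034, 0], "hand": -1}, {"twist": [0, 0, 0], "slide": [0.007, -0.043, 0], "hand": -1}, {"twist": [0, 0, 0], "slide": [0.0075, -0.046, 0], "hand": -1}]}}

```text
t: 16.32
position: [0.5541, -0.0983, 0.1555]
ee_rot: [3.135, -0.279, 0.023]
wrist_force: [-0.4, 0.2, -1.4]
width: 0.296
grasp_force: 30.0
```

>>> {"api": "drive_tool", "payload": {"plan": [{"twist": [0, -1, 0], "slide": [-0.002, 0, 0], "hand": -1}, {"twist": [0, -2.5, 0], "slide": [-0.0045, 0, 0], "hand": -1}, {"twist": [0, -4, 0], "slide": [-0.007, 0, 0], "hand": -1}, {"twist": [0, -5, 0], "slide": [-0.0085, 0, 0], "hand": -1}, {"twist": [0, -5.5, 0], "slide": [-0.0095, 0, 0], "hand": -1}]}}

```text
t: 16.95
position: [0.5442, -0.0972, 0.1557]
ee_rot: [3.132, -0.376, 0.025]
wrist_force: [-0.1, -0.4, -0.9]
width: 0.291
grasp_force: 30.0
```

>>> {"api": "drive_tool", "payload": {"plan": [{"twist": [0, 0, 0], "slide": [0, 0, 0], "hand": -1}, {"twist": [0, 0, 0], "slide": [0, 0, 0], "hand": -1}, {"twist": [0, 0, 0], "slide": [0, 0, 0], "hand": -1}, {"twist": [0, 0, 0], "slide": [0, 0, 0], "hand": -1}, {"twist": [0, 0, 0], "slide": [0, 0, 0], "hand": -1}]}}

```text
t: 17.58
position: [0.5446, -0.0973, 0.1555]
ee_rot: [3.133, -0.375, 0.025]
wrist_force: [0.8, 0.2, -1.9]
width: 0.296
grasp_force: 30.0
```

```bash
python3 b.py
```

```text
17.57 tilt 21.5 outlet [ 0.5394 -0.0982  0.0567] diff b1 119.5 b2 78.6 tcp [ 0.5446 -0.0973  0.1555]
[230 231 160 156 181 195 202 197 183 158 181 219 218 217 218 218 206 124
  86 137 139  60]
```

Ball 2 is still held. I raise the tilt 1.2° at a time with a wait.

>>> {"api": "drive_tool", "payload": {"plan": [{"twist": [0, -0.6, 0], "slide": [-0.001, 0, 0], "hand": -1}, {"twist": [0, -1.2, 0], "slide": [-0.002, 0, 0], "hand": -1}, {"twist": [0, -1.2, 0], "slide": [-0.002, 0, 0], "hand": -1}, {"twist": [0, -1.2, 0], "slide": [-0.002, 0, 0], "hand": -1}, {"twist": [0, -1.2, 0], "slide": [-0.002, 0, 0], "hand": -1}]}}

```text
t: 18.3
position: [0.5425, -0.0973, 0.1556]
ee_rot: [3.132, -0.396, 0.025]
wrist_force: [0.1, -0.8, -1.8]
width: 0.294
grasp_force: 30.0
```

>>> {"api": "drive_tool", "payload": {"plan": [{"twist": [0, 0, 0], "slide": [0, 0, 0], "hand": -1}, {"twist": [0, 0, 0], "slide": [0, 0, 0], "hand": -1}, {"twist": [0, 0, 0], "slide": [0, 0, 0], "hand": -1}, {"twist": [0, 0, 0], "slide": [0, 0, 0], "hand": -1}]}}

```text
t: 18.8
position: [0.5425, -0.0973, 0.1555]
ee_rot: [3.132, -0.396, 0.025]
wrist_force: [-0.2, -0.3, -1.3]
width: 0.291
grasp_force: 30.0
```

```bash
python3 b.py
```

```text
18.8 tilt 22.7 outlet [ 0.5394 -0.0982  0.0567] diff b1 120.6 b2 79.9 tcp [ 0.5425 -0.0973  0.1555]
[232 232 166 143 175 193 203 202 187 168 128 210 219 219 218 218 218 208
  88  84  87  61]
```

>>> {"api": "drive_tool", "payload": {"plan": [{"twist": [0, -0.6, 0], "slide": [-0.001, 0, 0], "hand": -1}, {"twist": [0, -1.1, 0], "slide": [-0.002, 0, 0], "hand": -1}, {"twist": [0, -1.1, 0], "slide": [-0.002, 0, 0], "hand": -1}, {"twist": [0, -1.1, 0], "slide": [-0.002, 0, 0], "hand": -1}, {"twist": [0, -1.1, 0], "slide": [-0.002, 0, 0], "hand": -1}]}}

```text
t: 19.52
position: [0.5405, -0.0973, 0.1556]
ee_rot: [3.131, -0.415, 0.025]
wrist_force: [0.8, -0.6, -1.9]
width: 0.293
grasp_force: 30.0
```

>>> {"api": "drive_tool", "payload": {"plan": [{"twist": [0, 0, 0], "slide": [0, 0, 0], "hand": -1}, {"twist": [0, 0, 0], "slide": [0, 0, 0], "hand": -1}, {"twist": [0, 0, 0], "slide": [0, 0, 0], "hand": -1}, {"twist": [0, 0, 0], "slide": [0, 0, 0], "hand": -1}]}}

```text
t: 20.02
position: [0.5405, -0.0973, 0.1556]
ee_rot: [3.131, -0.415, 0.025]
wrist_force: [-0.1, 0.1, -1.6]
width: 0.297
grasp_force: 30.0
```

```bash
python3 b.py
```

```text
20.02 tilt 23.8 outlet [ 0.5393 -0.0983  0.0567] diff b1 120.7 b2 132.2 tcp [ 0.5405 -0.0973  0.1556]
[233 233 169 225 232 231 231 231 230 230 172 218 218 218 219 219 218 209
 148  87  83  63]
```

Ball 2 has left its pocket. I wait, then rise, level the cup and carry it back to its original spot.

>>> {"api": "drive_tool", "payload": {"plan": [{"twist": [0, 0, 0], "slide": [0, 0, 0], "hand": -1}, {"twist": [0, 0, 0], "slide": [0, 0, 0], "hand": -1}, {"twist": [0, 0, 0], "slide": [0, 0, 0], "hand": -1}, {"twist": [0, 0, 0], "slide": [0, 0, 0.01], "hand": -1}, {"twist": [0, 0, 0], "slide": [0, 0, 0.025], "hand": -1}]}}

```text
t: 20.75
position: [0.5404, -0.0973, 0.1812]
ee_rot: [3.132, -0.415, 0.025]
wrist_force: [0.5, 0.5, -2.1]
width: 0.298
grasp_force: 30.0
```

>>> {"api": "drive_tool", "payload": {"plan": [{"twist": [0, 4, 0], "slide": [0, 0.01, 0.01], "hand": -1}, {"twist": [0, 9, 0], "slide": [-0.002, 0.025, 0.02], "hand": -1}, {"twist": [0, 14, 0], "slide": [-0.005, 0.045, 0.025], "hand": -1}, {"twist": [0, 19, 0], "slide": [-0.009, 0.065, 0.025], "hand": -1}, {"twist": [0, 23.8, 0], "slide": [-0.013, 0.085, 0.025], "hand": -1}]}}

```text
t: 21.38
position: [0.528, -0.0117, 0.2075]
ee_rot: [3.141, -0.0, 0.023]
wrist_force: [-0.2, -0.2, -1.4]
width: 0.293
grasp_force: 30.0
```

>>> {"api": "drive_tool", "payload": {"plan": [{"twist": [0, 0, 0], "slide": [-0.006, 0.022, 0], "hand": -1}, {"twist": [0, 0, 0], "slide": [-0.012, 0.044, 0], "hand": -1}, {"twist": [0, 0, 0], "slide": [-0.018, 0.066, 0], "hand": -1}, {"twist": [0, 0, 0], "slide": [-0.024, 0.088, 0], "hand": -1}, {"twist": [0, 0, 0], "slide": [-0.028, 0.108, 0], "hand": -1}]}}

```text
t: 22.0
position: [0.4997, 0.0966, 0.2072]
ee_rot: [-3.141, -0.002, 0.023]
wrist_force: [0.3, -0.9, -1.5]
width: 0.295
grasp_force: 30.0
```

```bash
cat > b2.py <<'E'
from h import *
im,s,o,T=wsnap('w8.png'); print(o['t'],o['position'],o['ee_rot'])
t,s,_=snap('top','t8.png'); c=proj(s,[.51,-.08,.03]).astype(int); print(c)
cv2.imwrite('pics/c8.png',np.hstack([cv2.resize(im[:,330:640],None,fx=1.25,fy=1.25),cv2.resize(t[c[1]-60:c[1]+60,c[0]-40:c[0]+40],None,fx=5,fy=5)]))
E
python3 b2.py
```

```text
22.0 [0.49972251 0.0965969  0.2072171 ] [-3.14117377e+00 -2.47330990e-03  2.29772907e-02]
[435 270]
```

View pics/c8.png

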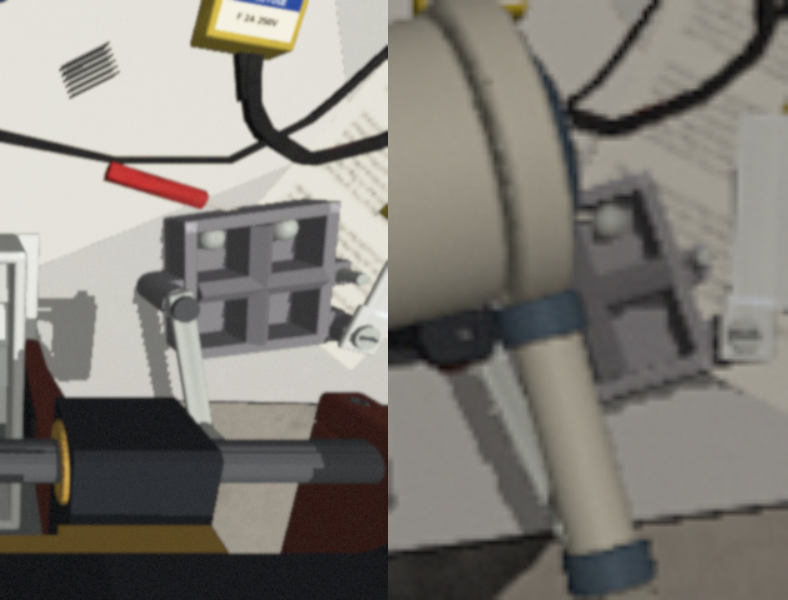

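A ball each in the far-left (212,238) and far-right (285,228) pockets. Now I set the cup down.

>>> {"api": "drive_tool", "payload": {"plan": [{"twist": [0, 0, 0], "slide": [0, 0, -0.015], "hand": -1}, {"twist": [0, 0, 0], "slide": [0, 0, -0.035], "hand": -1}, {"twist": [0, 0, 0], "slide": [0, 0, -0.06], "hand": -1}, {"twist": [0, 0, 0], "slide": [0, 0, -0.085], "hand": -1}, {"twist": [0, 0, 0], "slide": [0, 0, -0.1], "hand": -1}]}}

```text
t: 22.72
position: [0.4984, 0.0949, 0.1024]
ee_rot: [3.141, 0.004, 0.022]
wrist_force: [-0.7, -0.1, -0.3]
width: 0.299
grasp_force: 30.0
```

>>> {"api": "drive_tool", "payload": {"plan": [{"twist": [0, 0, 0], "slide": [0, 0, -0.008], "hand": -1}, {"twist": [0, 0, 0], "slide": [0, 0, -0.013], "hand": -1}, {"twist": [0, 0, 0], "slide": [0, 0, -0.016], "hand": -1}, {"twist": [0, 0, 0], "slide": [0, 0, -0.0165], "hand": -1}, {"twist": [0, 0, 0], "slide": [0, 0, -0.0165], "hand": -1}]}}

```text
t: 23.35
position: [0.5, 0.0957, 0.0901]
ee_rot: [-3.142, -0.002, 0.023]
wrist_force: [0.6, -0.9, 2.7]
width: 0.292
grasp_force: 30.0
```

>>> {"api": "drive_tool", "payload": {"plan": [{"twist": [0, 0, 0], "slide": [0, 0, 0], "hand": 0}, {"twist": [0, 0, 0], "slide": [0, 0, 0], "hand": 0.4}, {"twist": [0, 0, 0], "slide": [0, 0, 0.02], "hand": 0.4}, {"twist": [0, 0, 0], "slide": [0, 0, 0.06], "hand": 0.4}, {"twist": [0, 0, 0], "slide": [0, 0, 0.11], "hand": 0.4}]}}

```text
t: 23.98
position: [0.4988, 0.0956, 0.1989]
ee_rot: [3.141, 0.003, 0.023]
wrist_force: [0.7, 0.2, -0.2]
width: 0.699
grasp_force: 0.0
```

>>> {"api": "drive_tool", "payload": {"plan": [{"twist": [0, 0, -10], "slide": [0.008, -0.055, 0.01], "hand": 0}, {"twist": [0, 0, -20], "slide": [0.016, -0.11, 0.01], "hand": -0.2}, {"twist": [0, 0, -30], "slide": [0.024, -0.165, 0.01], "hand": -0.2}, {"twist": [0, 0, -40], "slide": [0.032, -0.22, 0.01], "hand": -0.2}, {"twist": [0, 0, -50], "slide": [0.042, -0.28, 0.01], "hand": -0.2}]}}

```text
t: 24.6
position: [0.5416, -0.1859, 0.2091]
ee_rot: [-3.141, -0.0, -0.855]
wrist_force: [0.7, 0.1, -0.4]
width: 0.398
grasp_force: 0.0
```

>>> {"api": "drive_tool", "payload": {"plan": [{"twist": [0, 0, -5], "slide": [0.005, -0.042, 0], "hand": -0.2}, {"twist": [0, 0, -5], "slide": [0.005, -0.042, -0.02], "hand": -0.2}, {"twist": [0, 0, -5], "slide": [0.005, -0.042, -0.02], "hand": -0.2}]}}

```text
t: 24.98
position: [0.5456, -0.2253, 0.186]
ee_rot: [3.14, 0.005, -0.936]
wrist_force: [-0.2, 0.3, 0.0]
width: 0.398
grasp_force: 0.0
```

Run:
```python
from h import *
im,s,o,T=wsnap('w9.png'); print(o['t'],o['position'],o['ee_rot'],o['width'])
p=o['position'];print(proj(s,[.547,-.226,.081],T),proj(s,[.547,-.226,.045],T))
c=proj(s,[.547,-.226,.081],T).astype(int)
a=im[c[1]-75:c[1]+75,c[0]-80:c[0]+80].copy(); cv2.imwrite('pics/c9.png',cv2.resize(np.hstack([a]),None,fx=4,fy=4))
```

```text
24.975 [ 0.54557516 -0.22528482  0.18601061] [ 3.13971721  0.00491175 -0.93614446] 0.3978838488018339
[316.26649796 269.83932153] [316.48277573 250.34599196]
```

View pics/c9.png

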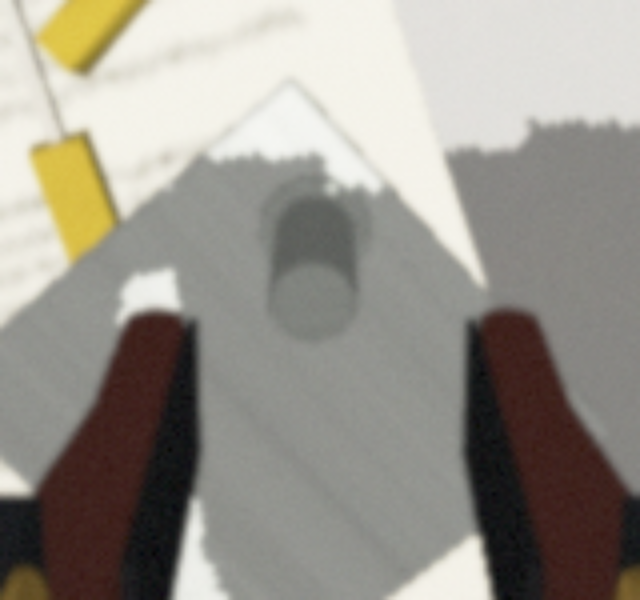

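Knob top is at crop (313,300), as predicted at (320,300). I go down, cage it and swivel back.

>>> {"api": "drive_tool", "payload": {"plan": [{"twist": [0, 0, 0], "slide": [0, 0, -0.025], "hand": -0.2}, {"twist": [0, 0, 0], "slide": [0, 0, -0.05], "hand": -0.2}, {"twist": [0, 0, 0], "slide": [0, 0, -0.05], "hand": -0.5}, {"twist": [0, 0, 0], "slide": [0, 0, -0.05], "hand": -0.5}]}}

```text
t: 25.52
position: [0.547, -0.2256, 0.1405]
ee_rot: [-3.141, -0.001, -0.936]
wrist_force: [0.3, -0.4, 0.4]
width: 0.26
grasp_force: 0.0
```

Run:
```python
import numpy as np
r=lambda a:.105*np.array([np.cos(np.radians(a)),np.sin(np.radians(a))])
for a in range(-54,70,10): print(a,(r(a)+[.485,-.1405]).round(4))
```

```text
-54 [ 0.5467 -0.2254]
-44 [ 0.5605 -0.2134]
-34 [ 0.572  -0.1992]
-24 [ 0.5809 -0.1832]
-14 [ 0.5869 -0.1659]
-4 [ 0.5897 -0.1478]
6 [ 0.5894 -0.1295]
16 [ 0.5859 -0.1116]
26 [ 0.5794 -0.0945]
36 [ 0.5699 -0.0788]
46 [ 0.5579 -0.065 ]
56 [ 0.5437 -0.0535]
66 [ 0.5277 -0.0446]
```

>>> {"api": "drive_tool", "payload": {"plan": [{"twist": [0, 0, 10], "slide": [0.0135, 0.012, 0], "hand": -0.5}, {"twist": [0, 0, 20], "slide": [0.025, 0.0265, 0], "hand": -0.5}, {"twist": [0, 0, 30], "slide": [0.034, 0.0425, 0], "hand": -0.5}, {"twist": [0, 0, 40], "slide": [0.04, 0.06, 0], "hand": -0.5}, {"twist": [0, 0, 50], "slide": [0.043, 0.078, 0], "hand": -0.5}]}}

```text
t: 26.15
position: [0.5904, -0.1478, 0.1412]
ee_rot: [3.141, -0.003, -0.058]
wrist_force: [-1.1, -1.0, -0.3]
width: 0.251
grasp_force: 0.3
```

>>> {"api": "drive_tool", "payload": {"plan": [{"twist": [0, 0, 10], "slide": [0, 0.018, 0], "hand": -0.5}, {"twist": [0, 0, 20], "slide": [-0.004, 0.036, 0], "hand": -0.5}, {"twist": [0, 0, 30], "slide": [-0.01, 0.053, 0], "hand": -0.5}, {"twist": [0, 0, 40], "slide": [-0.02, 0.069, 0], "hand": -0.5}, {"twist": [0, 0, 50], "slide": [-0.032, 0.083, 0], "hand": -0.5}]}}

```text
t: 26.78
position: [0.5581, -0.0646, 0.1413]
ee_rot: [3.138, -0.002, 0.815]
wrist_force: [0.3, -1.4, -0.0]
width: 0.251
grasp_force: 0.3
```

>>> {"api": "drive_tool", "payload": {"plan": [{"twist": [0, 0, 6], "slide": [-0.008, 0.007, 0], "hand": -0.5}, {"twist": [0, 0, 10], "slide": [-0.014, 0.011, 0], "hand": -0.5}, {"twist": [0, 0, 12], "slide": [-0.018, 0.0135, 0], "hand": -0.5}, {"twist": [0, 0, 12], "slide": [-0.018, 0.0135, 0], "hand": -0.5}]}}

```text
t: 27.28
position: [0.5397, -0.0516, 0.1402]
ee_rot: [3.14, -0.001, 1.018]
wrist_force: [-0.7, -0.8, -0.3]
width: 0.253
grasp_force: 0.0
```

Little force yet, so I push on a little to feel the stop.

>>> {"api": "drive_tool", "payload": {"plan": [{"twist": [0, 0, 2], "slide": [-0.004, 0.0025, 0], "hand": -0.5}, {"twist": [0, 0, 2], "slide": [-0.004, 0.0025, 0], "hand": -0.5}, {"twist": [0, 0, 2], "slide": [-0.004, 0.0025, 0], "hand": -0.5}]}}

```text
t: 27.65
position: [0.5356, -0.0494, 0.1392]
ee_rot: [3.141, -0.0, 1.052]
wrist_force: [0.6, -1.0, 1.4]
width: 0.248
grasp_force: 0.6
```

>>> {"api": "drive_tool", "payload": {"plan": [{"twist": [0, 0, 1], "slide": [-0.003, 0.002, 0], "hand": -0.5}, {"twist": [0, 0, 1], "slide": [-0.003, 0.002, 0], "hand": -0.5}, {"twist": [0, 0, 1], "slide": [-0.003, 0.002, 0], "hand": -0.5}]}}

```text
t: 28.02
position: [0.5347, -0.049, 0.1393]
ee_rot: [3.134, 0.0, 1.069]
wrist_force: [12.5, -7.3, -5.0]
width: 0.255
grasp_force: 7.3
```

>>> {"api": "drive_tool", "payload": {"plan": [{"twist": [0, 0, 0], "slide": [0.005, -0.0035, 0], "hand": -0.3}, {"twist": [0, 0, 0], "slide": [0.005, -0.0035, 0.03], "hand": -0.2}, {"twist": [0, 0, -10], "slide": [0.005, -0.0035, 0.07], "hand": -0.2}, {"twist": [0, 0, -20], "slide": [-0.04, -0.001, 0.07], "hand": -0.2}, {"twist": [0, 0, -30], "slide": [-0.08, 0.001, 0.07], "hand": -0.2}]}}

```text
t: 28.65
position: [0.4515, -0.0461, 0.2092]
ee_rot: [-3.141, 0.001, 0.541]
wrist_force: [-0.1, -0.1, -0.1]
width: 0.394
grasp_force: 0.0
```

>>> {"api": "drive_tool", "payload": {"plan": [{"twist": [0, 0, -10], "slide": [-0.03, 0.001, 0], "hand": -0.2}, {"twist": [0, 0, -16], "slide": [-0.03, 0.001, -0.02], "hand": -0.2}, {"twist": [0, 0, -16], "slide": [-0.03, 0.001, -0.02], "hand": -0.2}]}}

```text
t: 29.02
position: [0.4215, -0.045, 0.1876]
ee_rot: [-3.14, 0.003, 0.268]
wrist_force: [1.0, 0.4, -0.4]
width: 0.404
grasp_force: 0.0
```

Run:
```python
from h import *
im,s,o,T=wsnap('w10.png'); print(o['t'],o['position'],o['ee_rot'],o['width'])
c=proj(s,[.423,-.0455,.084],T);print(c)
c=c.astype(int); cv2.imwrite('pics/c10.png',cv2.resize(im[c[1]-60:c[1]+60,c[0]-60:c[0]+60],None,fx=4,fy=4))
# circle finder for the knob top
g=cv2.resize(cv2.cvtColor(im[c[1]-45:c[1]+45,c[0]-45:c[0]+45],cv2.COLOR_BGR2GRAY),None,fx=4,fy=4)
q=cv2.HoughCircles(g,cv2.HOUGH_GRADIENT,1,30,param1=50,param2=18,minRadius=28,maxRadius=50)
if q is not None:
  for x,y,r in q[0][:4]:
    p=(x/4+c[0]-45,y/4+c[1]-45); print(p,r/4,ray(s,p,.084,T)[:2].round(4))
```

```text
29.025 [ 0.42149016 -0.04503997  0.18762349] [-3.13981435e+00  2.95162600e-03  2.68332552e-01] 0.40409250078582076
[320.18018514 270.64297533]
```

Run:
```python
from h import *
g=cv2.imread('pics/w10.png',0)
for y in range(222,306,4): print(y,g[y:y+4,270:372].reshape(4,-1,3).mean((0,2)).astype(int))
```

```text
222 [200 199 199 200 200 199 200 200 200 199 200 186 130 188 205 201 197 200
 204 185 195 200 200 200 200 200 201 200 200 199 200 201 200 201]
226 [198 196 196 200 199 200 199 200 200 199 200 195 143 186 205 202 197 200
 204 183 189 197 194 193 198 197 195 198 200 200 201 201 201 201]
230 [127 128 135 186 199 199 199 200 199 199 199 194 139 183 205 201 196 200
 204 175 131 140 137 130 140 142 130 145 192 201 200 201 201 201]
234 [117 104  97 112 143 163 181 177 184 192 189 184 149 178 204 202 197 199
 204 178 120 118 116 118 117 117 117 119 155 181 190 181 183 192]
238 [ 98 115 129 136 135 125 112 102  96 103 109 110 117 172 204 202 198 198
 204 179 121 117 117 117 117 116 118 117 118 120 126 124 120 127]
242 [ 56  52  54  64  77  93 111 126 138 134 122 111 102 162 202 202 198 198
 203 165 116 116 117 117 116 116 117 117 116 118 128 122 117 117]
246 [ 81  79  74  68  62  57  51  51  60  72  90 112 126 155 153 141 140 149
 150 126  98 104 112 115 116 117 117 115 116 117 136 123 117 117]
250 [ 88  86  86  85  84  82  79  71  49  44  50  52  55  94  93  86  86  89
  89 108 122 110  97  
[... 1202 characters left out ...]
32  19  17  48  65  68  68  68  69  69  69  71  75  89  91  90
  89  89  93 142 146 149 147 145 143  81  16  23  33  36  34  34]
290 [ 35  34  27  17  16  50  69  69  69  69  69  70  69  69  71  85  87  87
  86  85 118 147 148 148 146 144 143  79  15  20  30  34  35  34]
294 [ 34  34  21  13  17  53  68  68  69  69  69  69  69  69  67  83  86  87
  86  90 138 145 145 145 146 145 143  79  15  18  28  34  34  35]
298 [ 35  29  18  13  16  49  68  67  67  68  68  68  68  68  65  82  86  87
  85 111 146 146 145 144 145 146 143  80  16  13  21  33  34  33]
302 [ 34  26  14  14  16  47  67  67  68  68  68  67  69  69  69  85  87  87
  83 128 145 146 146 147 148 147 147  82  14  15  19  28  35  35]
```

Knob top is found numerically at about (321,274), against (320,271) predicted. I go down and cage the keeper knob.

>>> {"api": "drive_tool", "payload": {"plan": [{"twist": [0, 0, 0], "slide": [0, 0, -0.025], "hand": -0.2}, {"twist": [0, 0, 0], "slide": [0, 0, -0.046], "hand": -0.2}, {"twist": [0, 0, 0], "slide": [0, 0, -0.046], "hand": -0.52}, {"twist": [0, 0, 0], "slide": [0, 0, -0.046], "hand": -0.52}]}}

```text
t: 29.58
position: [0.4231, -0.0454, 0.1443]
ee_rot: [3.141, -0.001, 0.268]
wrist_force: [-0.7, 0.4, -0.4]
width: 0.244
grasp_force: 0.0
```

>>> {"api": "drive_tool", "payload": {"plan": [{"twist": [0, 0, 10], "slide": [0.0053, -0.0138, 0], "hand": -0.52}, {"twist": [0, 0, 20], "slide": [0.013, -0.0265, 0], "hand": -0.52}, {"twist": [0, 0, 30], "slide": [0.0227, -0.0377, 0], "hand": -0.52}, {"twist": [0, 0, 40], "slide": [0.0342, -0.047, 0], "hand": -0.52}]}}

```text
t: 30.08
position: [0.4575, -0.0927, 0.1446]
ee_rot: [3.14, -0.001, 0.972]
wrist_force: [0.1, 1.6, 0.2]
width: 0.241
grasp_force: 0.5
```

>>> {"api": "drive_tool", "payload": {"plan": [{"twist": [0, 0, 10], "slide": [0.013, -0.007, 0], "hand": -0.52}, {"twist": [0, 0, 20], "slide": [0.027, -0.012, 0], "hand": -0.52}, {"twist": [0, 0, 30], "slide": [0.0416, -0.0143, 0], "hand": -0.52}, {"twist": [0, 0, 40], "slide": [0.0564, -0.014, 0], "hand": -0.52}, {"twist": [0, 0, 43], "slide": [0.0615, -0.0132, 0], "hand": -0.52}]}}

```text
t: 30.7
position: [0.5193, -0.1058, 0.1444]
ee_rot: [3.14, 0.001, 1.72]
wrist_force: [-1.7, -1.2, -0.9]
width: 0.238
grasp_force: 0.4
```

>>> {"api": "drive_tool", "payload": {"plan": [{"twist": [0, 0, 2], "slide": [0.004, 0.0007, 0], "hand": -0.52}, {"twist": [0, 0, 2], "slide": [0.004, 0.0007, 0], "hand": -0.52}, {"twist": [0, 0, 2], "slide": [0.004, 0.0007, 0], "hand": -0.52}]}}

```text
t: 31.08
position: [0.5224, -0.1048, 0.1435]
ee_rot: [3.141, 0.0, 1.75]
wrist_force: [-0.0, 0.5, 0.4]
width: 0.242
grasp_force: 0.2
```

>>> {"api": "drive_tool", "payload": {"plan": [{"twist": [0, 0, 1], "slide": [0.003, 0.0007, 0], "hand": -0.52}, {"twist": [0, 0, 1], "slide": [0.003, 0.0007, 0], "hand": -0.52}, {"twist": [0, 0, 1], "slide": [0.003, 0.0007, 0], "hand": -0.52}]}}

```text
t: 31.45
position: [0.5233, -0.1045, 0.1431]
ee_rot: [-3.136, -0.0, 1.768]
wrist_force: [-10.9, -1.6, 6.6]
width: 0.245
grasp_force: 5.7
```

The keeper is on its stop (11 N). I back off and retreat for a last look.

>>> {"api": "drive_tool", "payload": {"plan": [{"twist": [0, 0, 0], "slide": [-0.0045, -0.001, 0], "hand": -0.3}, {"twist": [0, 0, 0], "slide": [-0.0045, -0.001, 0.03], "hand": -0.2}, {"twist": [0, 0, 0], "slide": [-0.0045, -0.001, 0.08], "hand": -0.2}, {"twist": [0, 0, 0], "slide": [-0.0045, -0.03, 0.14], "hand": -0.2}, {"twist": [0, 0, -10], "slide": [-0.0045, -0.08, 0.16], "hand": -0.2}]}}

```text
t: 32.08
position: [0.5216, -0.1837, 0.3079]
ee_rot: [3.134, 0.002, 1.594]
wrist_force: [0.8, -0.6, -0.8]
width: 0.396
grasp_force: 0.0
```

>>> {"api": "drive_tool", "payload": {"plan": [{"twist": [0, 0, -10], "slide": [-0.03, -0.06, 0], "hand": 0}, {"twist": [0, 0, -20], "slide": [-0.08, -0.12, 0], "hand": 0}, {"twist": [0, 0, -30], "slide": [-0.12, -0.18, 0], "hand": 0}, {"twist": [0, 0, -40], "slide": [-0.16, -0.24, 0], "hand": 0}, {"twist": [0, 0, -40], "slide": [-0.16, -0.24, 0], "hand": 0}]}}

```text
t: 32.7
position: [0.359, -0.4261, 0.303]
ee_rot: [3.14, 0.0, 0.892]
wrist_force: [0.3, 0.7, -0.2]
width: 0.5
grasp_force: 0.0
```

Run:
```python
from h import *
t,s,o=snap('top','t11.png'); print(o['t'],o['position'],o['wrist_force'])
u,_,_=snap('scene')
cv2.imwrite('pics/c11.png',np.vstack([cv2.resize(t[230:330,330:480],None,fx=5,fy=5)[:300*2][:500],])[:500])
```

```text
32.7 [ 0.3589916  -0.42609523  0.30301328] [ 0.30573843  0.72695522 -0.15725354]
```

View pics/c11.png

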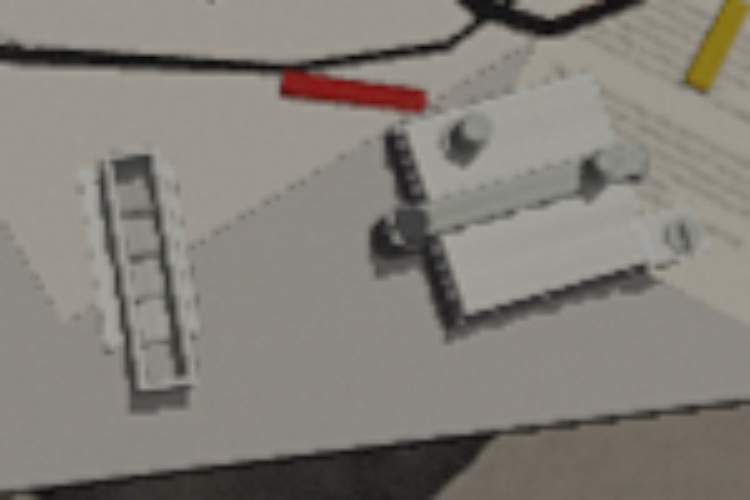

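The last view shows the cup upright and empty at (150,275), the cover shut with its knob at (468,132), and the keeper across it with its knob at (605,165). The robot is clear, so I hand in.

```bash
python3 -c "
from plant import env
print(env.finish_job())"
```

```text
the job is handed in; nothing more can be done
None
```

Job handed in at about 33 s: the cup held two balls, each now in its own far pocket, the empty cup stands upright at its old spot, and the cover and then the keeper are shut against their stops; no score came back.

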